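# Knock the bench dogs home

### The arm

A 6-joint arm with a two-finger parallel gripper is mounted at the origin on the work surface. World frame = base frame: x ahead of the robot, y to its left, z up, the work surface at z = 0. Lengths are in m, angles in rad, forces in N, time in s.
With the tool pointing down it reaches from about 0.375 to 0.9 m from the base axis. Payload 3.1 kg.
Tool frame: the origin (TCP) lies midway between the tips of the shut fingers; the grasp point (between the pads) lies 19 mm behind it; x points along the fingers, z is the direction in which the jaws open and shut, and the axes are right-handed (so a half turn about x gives the same grasp; the last joint's range is limited). The gripper opens to 87 mm and grips with 3 to 60 N. Pads are 19 mm wide; open, the fingers measure 117 mm over their backs; the gripper's body (75 mm by 190 mm) begins 51 mm behind the grasp point.
Start: joints at [-1.472, 0.527, 1.433, -0, 1.181, -0.178], TCP at [0.171, -0.601, 0.223] pointing down, gripper open.
Joint ranges: [-3.08, 3.08], [-0.75, 2.2], [0.22, 2.44], [-1.43, 4.57], [0, 2.65], [-2.85, 2.85]. Speed limits (rad/s): [2.79, 2.79, 3.14, 3.14, 3.14, 3.14].

### API

Orientations are given as a unit quaternion [x, y, z, w].
In Python, from rig import readout, imaging, robot gives the robot as it stands. The module is installed in compiled form; this text tells all that it offers.
- The arm moves only by the tool play_rows, never from a script. Its argument "rows" is text: rows parted by semicolons, each of 7 numbers parted by spaces: the turn, a rotation vector about the tool's x, y, z in rad, then the shift along the tool's x, y, z in mm, then the closure, from 0 (fully open) to 1 (shut). In form: ax ay az tx ty tz gripper; .... A call has 1 to 8 rows; each row shifts and turns the commanded pose from where the row before left it, along the tool's axes as they then stand; what a row does not reach is not made up. A row lasts 1/12 s, in which the tool goes at most 41.7 mm and 7.16 degrees, less where a joint would pass 70% of its speed; a pose out of reach is approached as far as the arm can. A call with a gripper value outside its range is refused whole. The fingers move at their own pace and stop on an object; "squeeze" is the grip in N (left out, the last holds). Time passes only in rows, so rows that do not move let the fingers close. It gives the time, the measured TCP pose, the force and the opening at its end, in the units of the state.
- readout.get_obs(): the state, without advancing time (a new reading comes with each control period).
- imaging.camera(name): name is "scene" or "top"; returns the picture (480x640x3 uint8, blue, green, red); there is no depth.
- imaging.camera_info(name): a dict with "K" (3x3 intrinsics, pixels), "k1" (the pictures are not rectified: a ray, as slopes to the right and down, at radius r is drawn at 1 + k1 r^2 times it, then the intrinsics apply), "world_to_cam" (4x4, takes a point from world to camera coordinates). Camera axes: x right, y down, z forward; pixel columns grow to the right and rows downward; lengths in m; the calibration is good to about 2 mm. A picture is of the moment at which its call begins. camera_info takes no time and is no camera call.
- robot.hand_in(): hands the job in, once; it reports no verdict.
The state is a dict: "time": time; "q": joint angles; "joint_velocities": joint speeds; "joint_torque": joint torques, N m; "position": TCP position; "tool_rot": TCP orientation; "ft_force": force on the tool from outside, world axes, zero at the start; "moment": the same for the moment, N m; "grip_width": finger opening in m.
Only numpy, scipy, OpenCV 4.12 (cv2) and the standard library are available. Lean on these libraries where they do the work, as an engineer would, in place of code of your own. Each camera call takes 0.05 s, during which the arm holds its last target. There are 200 camera calls.

### The job

On the wooden holding board one of three bench dogs is the stop for the metal casing, whose end rests against it: leave that dog standing, and with the mallet knock the other two down fully home. Their blind holes are not equally deep: feel when each one bottoms and stop there, without crushing its sprung cap (it bears about 25 N). Touch the dogs only with the mallet, leave the casing and everything else where it is, and finally stand the mallet back on the bench beside the board, upright on its striking face.

Things in the scene. Friction and masses are not known exactly. Their poses are not given: they have to be found in the camera images.
- mallet: Mallet with a black rubber head, an upright cylinder 52 mm across and 76 mm tall, standing on one flat face on the bench; wooden handle, 24 mm wide and 28 mm high, runs level from the head along the mallet's -x, axis 38 mm above the face, its far end 170 mm from the head's axis. 0.36 to 0.56 kg. Origin: centre of the lower (striking) face; z up along the head's axis.
- board: Fixed light-wood holding board, 260 (x) x 310 (y) x 40 mm thick. Origin: centre of its underside, on the bench, z up; its top is at z = 0.040. Its three dog holes are in a row along its y, at x = -70 mm, y = -95, 0, +95 mm.
- dog0_top (a point): Centre of the top face of bench dog 0's cap: a steel peg 24 mm across with a round cap 30 mm across and 12 mm high, in one of the board's three holes (which one varies).
- dog1_top (a point): Centre of the top face of bench dog 1's cap: a steel peg 24 mm across with a round cap 30 mm across and 12 mm high, in one of the board's three holes (which one varies).
- dog2_top (a point): Centre of the top face of bench dog 2's cap: a steel peg 24 mm across with a round cap 30 mm across and 12 mm high, in one of the board's three holes (which one varies).
- dog0 (a joint): How far bench dog 0 is down from fully raised (m): its top then stands 40 mm less this value above the board, 33 to 39 mm at the start, and 3 to 21 mm when home on the hard bottom of its hole (differs per dog, not visible). A side spring grips it: it stays where it is left and takes 3 to 8 N to move down.
- dog1 (a joint): How far bench dog 1 is down from fully raised (m): its top then stands 40 mm less this value above the board, 33 to 39 mm at the start, and 3 to 21 mm when home on the hard bottom of its hole (differs per dog, not visible). A side spring grips it: it stays where it is left and takes 3 to 8 N to move down.
- dog2 (a joint): How far bench dog 2 is down from fully raised (m): its top then stands 40 mm less this value above the board, 33 to 39 mm at the start, and 3 to 21 mm when home on the hard bottom of its hole (differs per dog, not visible). A side spring grips it: it stays where it is left and takes 3 to 8 N to move down.
- cap0 (a joint): How far the cap of dog0 is squeezed down onto its spring (m), 0 when free: about 4 N per mm; beyond 6.5 mm (26 N) it is crushed.
- cap1 (a joint): How far the cap of dog1 is squeezed down onto its spring (m), 0 when free: about 4 N per mm; beyond 6.5 mm (26 N) it is crushed.
- cap2 (a joint): How far the cap of dog2 is squeezed down onto its spring (m), 0 when free: about 4 N per mm; beyond 6.5 mm (26 N) it is crushed.
- casing: Aluminium power-supply casing, 130 (x) x 80 (y) x 45 mm high, loose on the board, its -x end resting against one of the dogs (that dog's axis lies 81 mm along -x of the casing's origin). Origin: centre of its underside.
- tin: Closed steel tin, 50 mm across, 55 mm high, standing on the board some 40 mm clear of a dog. Origin: centre of its underside.
- spool: Spool of solder, 48 mm across, 45 mm high, standing on the board some 40 mm clear of a dog. Origin: centre of its underside.
- meter: Black multimeter lying flat on the bench, 130 x 90 x 41 mm. Origin: centre of its underside.
- screwdriver: Screwdriver lying on the bench along its own x. A bystander.
- flux_pot: Small copper bowl, 60 mm across, 35 mm high, on the bench. A bystander.
Things that resemble listed ones, but are neither listed nor needed, are in the scene too. Of the things shaped like the mallet, the black one is meant.

How it is judged:
On the way, in this order (a step that is already met when the one before it is completed fails the run):
1. the mallet is lifted clear of the bench (height (world z) of mallet above 0.03 m), for 0.1 s.
2. both dogs that do not stop the casing are down home ((horizontal distance between dog0_top and casing below 0.1 m or value of joint dog0 above 0.018 m) and (horizontal distance between dog1_top and casing below 0.1 m or value of joint dog1 above 0.026 m) and (horizontal distance between dog2_top and casing below 0.1 m or value of joint dog2 above 0.034 m)), for 0.2 s.
At the end, for the whole second after the job is handed in: The two dogs that do not stop the casing are less than 2 mm short of the bottom of their holes, the casing's dog is within 4 mm of its start and the casing within 10 mm, and the mallet stands still on its face on the bench (within 8 mm in height, tilt below 0.12 rad), released (all of step 2 and (not (horizontal distance between dog0_top and casing below 0.1 m) or distance of dog0_top from where it was at the start of the episode below 0.004 m) and (not (horizontal distance between dog1_top and casing below 0.1 m) or distance of dog1_top from where it was at the start of the episode below 0.004 m) and (not (horizontal distance between dog2_top and casing below 0.1 m) or distance of dog2_top from where it was at the start of the episode below 0.004 m) and angle between mallet's own z axis and vertical below 0.12 rad and height (world z) of mallet between -0.008 and 0.008 m and linear speed of mallet below 0.02 m/s and distance of casing from where it was at the start of the episode below 0.01 m); the robot touches nothing.
It fails at once if the gripper or arm touches a bench dog (contact force between any of the fingers, the arm and dog0 above 1 N or contact force between any of the fingers, the arm and dog1 above 1 N or contact force between any of the fingers, the arm and dog2 above 1 N).
It fails at once if the dog that stops the casing is knocked down by more than 4 mm (not ((not (horizontal distance between dog0_top and casing below 0.1 m) or distance of dog0_top from where it was at the start of the episode below 0.004 m) and (not (horizontal distance between dog1_top and casing below 0.1 m) or distance of dog1_top from where it was at the start of the episode below 0.004 m) and (not (horizontal distance between dog2_top and casing below 0.1 m) or distance of dog2_top from where it was at the start of the episode below 0.004 m))).
It fails at once if a dog's cap is crushed: squeezed more than 6.5 mm (value of joint any of cap0, cap1, cap2 above 0.0065 m).
It fails at once if the casing, tin or spool is shifted more than 10 mm (distance of any of casing, tin, spool from where it was at the start of the episode above 0.01 m).
It fails at once if another bystander is shifted more than 20 mm (distance of any of screwdriver, meter, flux_pot from where it was at the start of the episode above 0.02 m).
It also fails if it takes over 54 s, if anything falls off the work surface, if the arm or the gripper's body presses on something with over 40 N, if the wrist force passes 120 N, or if a joint passes its speed limit or range.

## Working session

There is one attempt and no reset: what is moved stays moved. The work goes in short steps, Python scripts to look and compute and a tool call to move; the robot and the scene stay as the last step left them, time stands still between calls to the robot, and variables do not carry over. Pictures are saved under pics/ and viewed, about 8 in all and at most 12, crops included, and the job is handed in when it is done.

Besides the shell and the picture viewer there is one more tool, called after ">>>" as name(argument=value, ...) on one line, values as JSON. play_rows: Moves the arm, as the interface text tells. Its arguments: {"type":"object","properties":{"rows":{"type":"string"},"squeeze":{"type":"number"}},"required":["rows"]}

```bash
mkdir -p pics
cat > h.py <<'E'
import numpy as np, cv2
from rig import readout, imaging, robot
def ray(cam,u,v):
    i=imaging.camera_info(cam);K=np.array(i["K"]);k1=i["k1"];T=np.array(i["world_to_cam"])
    d=np.array([(u-K[0,2])/K[0,0],(v-K[1,2])/K[1,1]]);s=d.copy()
    for _ in range(30): s=d/(1+k1*(s@s))
    return -T[:3,:3].T@T[:3,3], T[:3,:3].T@np.array([s[0],s[1],1])
def onz(cam,u,v,z):
    c,d=ray(cam,u,v); return c+d*(z-c[2])/d[2]
def tri(a,b):
    (c1,d1),(c2,d2)=ray("top",*a),ray("scene",*b)
    d1=d1/np.linalg.norm(d1);d2=d2/np.linalg.norm(d2)
    t=np.linalg.lstsq(np.c_[d1,-d2],c2-c1,rcond=None)[0]
    p,q=c1+t[0]*d1,c2+t[1]*d2
    return (p+q)/2,np.linalg.norm(p-q)
def proj(cam,p):
    i=imaging.camera_info(cam);K=np.array(i["K"]);T=np.array(i["world_to_cam"])
    x=T[:3,:3]@p+T[:3,3];s=x[:2]/x[2];s=s*(1+i["k1"]*(s@s));return s*[K[0,0],K[1,1]]+[K[0,2],K[1,2]]
E
python3 - <<'E'
from h import *
for c in("top","scene"):
    cv2.imwrite(f"pics/{c}0.png",imaging.camera(c)); i=imaging.camera_info(c);print(c,i["k1"],np.round(ray(c,320,240),3))
o=readout.get_obs();print(o)
E
```

```text
top -0.013457610266685084 [[ 0.344  0.01   1.216]
 [ 0.112 -0.007 -0.994]]
scene -0.02534150777609847 [[ 1.553  0.316  0.966]
 [-0.758 -0.217 -0.615]]
{'time': 0.1, 'q': array([-1.47148608e+00,  5.28385451e-01,  1.43377545e+00,  9.02289373e-06,
        1.18140109e+00, -1.78502618e-01]), 'joint_velocities': array([ 5.43569038e-04, -2.01595959e-03, -2.66253523e-03, -3.73991604e-05,
        3.37893036e-04,  3.19467486e-04]), 'joint_torque': array([-1.32428591e-03, -4.40985668e+01, -1.77151036e+01,  6.34964090e-02,
        5.33980737e-02, -3.98660382e-05]), 'position': array([ 0.17137084, -0.60035959,  0.22166156]), 'tool_rot': array([ 0.42646812,  0.56488337, -0.42544124,  0.56394279]), 'ft_force': array([ 0.20460998,  0.25462485, -0.93539399]), 'moment': array([-0.00502731,  0.06398461,  0.02961561]), 'grip_width': 0.08708179062465658}
```

View pics/top0.png

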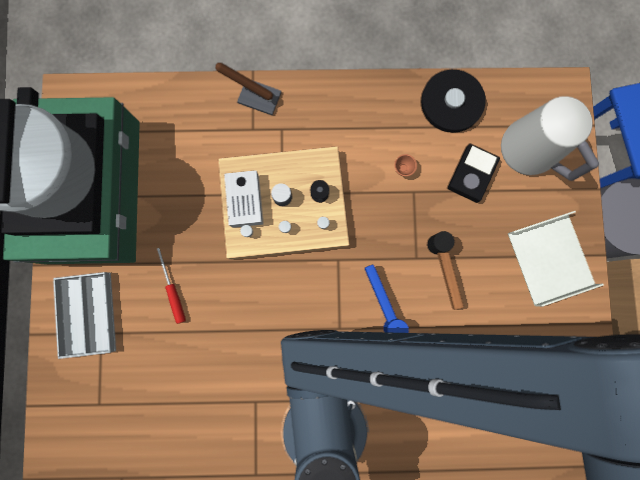

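View pics/scene0.png

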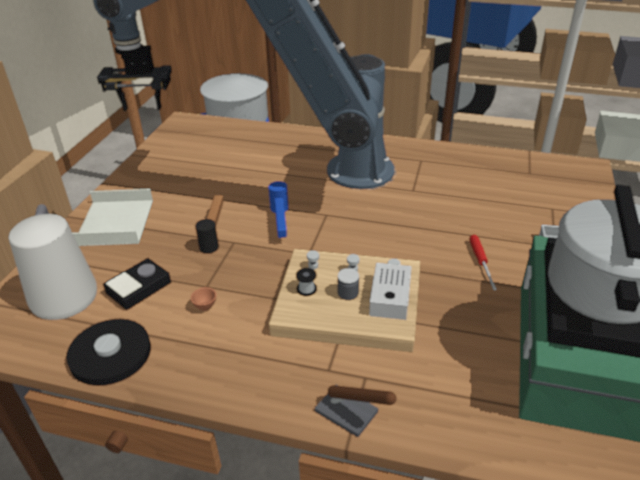

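The casing's end rests on the left (+y) dog at top-view pixel (247,231). The dogs to knock down are the ones at (285,227) and (323,223). The black mallet's head is at (441,243), with its handle running down to (458,305). I'll grasp the head itself so the pressing force goes straight down its axis.

Run:
```python
from h import *
im=cv2.imread("pics/top0.png")
a=cv2.resize(im[150:250,215:345],None,fx=6,fy=6,interpolation=cv2.INTER_CUBIC)[:, :780]
b=cv2.resize(im[225:315,415:475],None,fx=6,fy=6,interpolation=cv2.INTER_CUBIC)
cv2.imwrite("pics/a.png",a)
hsv=cv2.cvtColor(im,cv2.COLOR_BGR2HSV)
# mallet head: black
m=((hsv[...,2]<50)).astype(np.uint8);n,l,s,c=cv2.connectedComponentsWithStats(m)
for i in range(1,n):
    x,y,w,h,A=s[i]
    if A>60 and 400<c[i][0]<480 and 220<c[i][1]<320: print("black",s[i],c[i])
# board mask hull corners
g=cv2.inRange(hsv,(12,50,150),(28,140,255)); g[:, :200]=0;g[:, 370:]=0;g[:130]=0;g[270:]=0
n,l,s,c=cv2.connectedComponentsWithStats(g);i=1+s[1:,4].argmax();cs=cv2.findContours((l==i).astype(np.uint8),0,1)[0][0]
r=cv2.minAreaRect(cs);print("board",r);bp=cv2.boxPoints(r)
for p in bp: print(p,onz("top",*p,0.04).round(4))
# dogs: low saturation bright
for (u,v) in((247,231),(285,227),(323,223)):
    w=hsv[v-10:v+11,u-10:u+11]; mm=((w[...,1]<45)&(w[...,2]>140)).astype(np.uint8)
    n,l,s,c=cv2.connectedComponentsWithStats(mm);i=1+s[1:,4].argmax();p=c[i]+[u-10,v-10]
    print("dog",s[i],p,onz("top",*p,0.076).round(4))
cv2.imwrite("pics/b.png",cv2.hconcat([a,b[:540].copy() if 0 else cv2.resize(b,(400,600))])[:, :] if 0 else b)
# handle
br=cv2.inRange(hsv,(5,90,40),(18,255,255))
```

```text
black [428 232  26  22 433] [440.42263279 242.37182448]
board ((284.5, 194.99996948242188), (129.99996948242188, 168.99996948242188), 90.0)
[200.00002 129.99998] [0.7671 0.3076 0.04  ]
[369.      129.99998] [ 0.7617 -0.1298  0.04  ]
[369.      259.99994] [ 0.4238 -0.1204  0.04  ]
[200.      259.99994] [0.4305 0.303  0.04  ]
dog [  3   4  12  12 114] [245.6754386 230.3245614] [0.4988 0.1835 0.076 ]
dog [  4   4  12  12 112] [284.375      226.09821429] [0.5078 0.0889 0.076 ]
dog [  4   4  13  11 111] [322.73873874 222.05405405] [ 0.5164 -0.0053  0.076 ]
```

View pics/a.png

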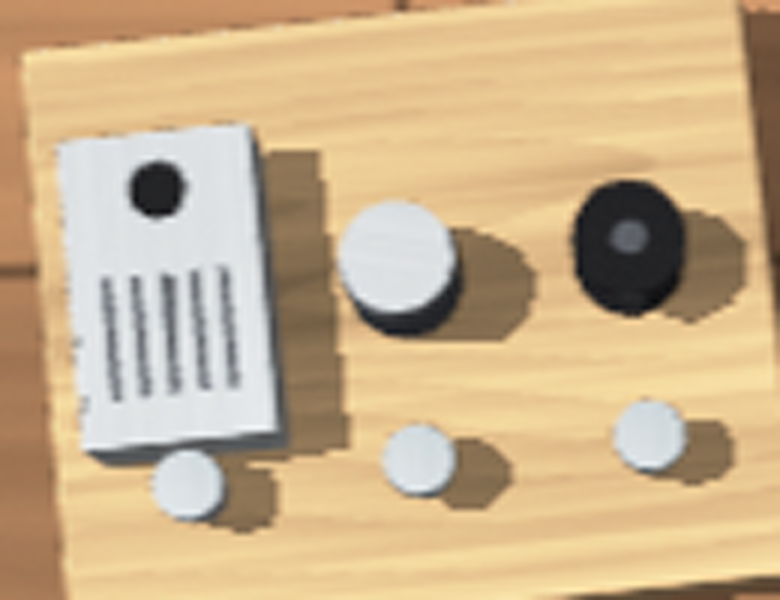

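View pics/b.png

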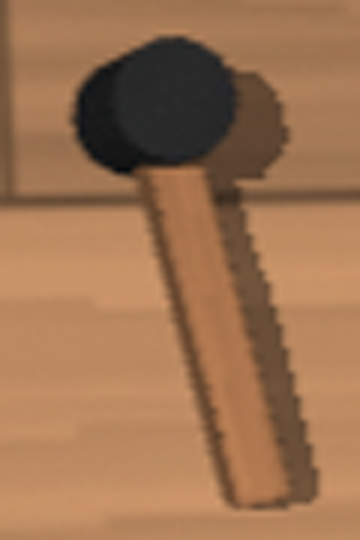

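```bash
cat >> h.py <<'E'
from scipy.spatial.transform import Rotation as R
def delta(goal,jaw_yaw=None):
    "yaw turn about tool x (rad) and shift in tool axes (mm) AFTER that turn"
    o=readout.get_obs();r=R.from_quat(o["tool_rot"]);M=r.as_matrix()
    a=0
    if jaw_yaw is not None:
        cur=np.arctan2(M[1,2],M[0,2]);a=(jaw_yaw-cur+np.pi/2)%np.pi-np.pi/2
        a=-a # tool x points down
    M2=(r*R.from_rotvec([a,0,0])).as_matrix()
    print("pos",o["position"].round(4),"tool x",M[:,0].round(3),"z",M[:,2].round(3),"F",o["ft_force"].round(2),"w",round(o["grip_width"],4),"t",round(o["time"],2))
    print("turn",round(a,3),"deg",round(np.degrees(a),1),"shift mm",(M2.T@(np.array(goal)-o["position"])*1000).round(1))
E
python3 - <<'E'
from h import *
h=onz("top",443.6,241.6,.076);u=lambda x,y:(415+(x+.5)/6-.5,225+(y+.5)/6-.5)
e=onz("top",*u(259,496),.052);n=onz("top",*u(174,170),.052)
print(h,n,e,np.linalg.norm((h-e)[:2]));d=(n-e);print("yaw",np.arctan2(d[1],d[0]),np.arctan2(*(h-e)[[1,0]]))
y=np.arctan2(*(h-e)[[1,0]])
b=h+0;print("from scene proj",proj("scene",np.array([h[0],h[1],.076])))
print("dogs scene proj",[proj("scene",np.array(p)).round(1) for p in([.4988,.1835,.076],[.5078,.0889,.076],[.5164,-.0053,.076])])
delta([h[0],h[1],.03],y+np.pi/2)
s=cv2.imread("pics/scene0.png");A=cv2.resize(s[205:260,180:240],None,fx=6,fy=6,interpolation=cv2.INTER_CUBIC);B=cv2.resize(s[245:300,290:360],None,fx=6,fy=6,interpolation=cv2.INTER_CUBIC)
cv2.imwrite("pics/c.png",cv2.hconcat([A,B]))
E
```

```text
[ 0.46363619 -0.30101414  0.076     ] [ 0.43773634 -0.30621989  0.052     ] [ 0.30272477 -0.33530632  0.052     ] 0.16452489082848742
yaw 0.21219337554534679 0.20997099963178306
from scene proj [202.90961794 224.58016172]
dogs scene proj [array([391.6, 262.8]), array([350.6, 259. ]), array([310.5, 255.2])]
pos [ 0.1714 -0.6004  0.2217] tool x [-0.     0.002 -1.   ] z [ 0.274 -0.962 -0.002] F [ 0.2   0.25 -0.94] w 0.0871 t 0.1
turn 0.068 deg 3.9 shift mm [ 192.2  348.2 -231.5]
```

View pics/c.png

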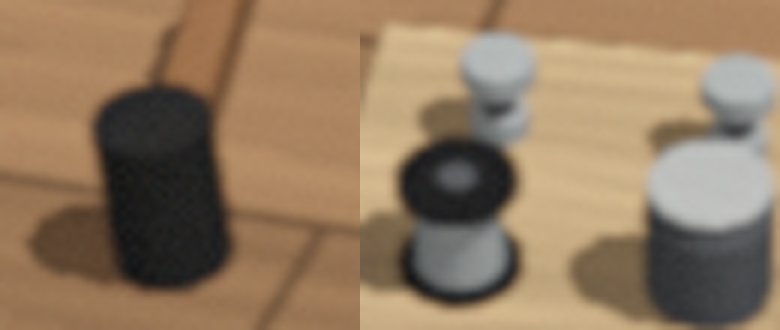

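Run:
```python
from h import *
for n,a,b in(("head",(443.6,241.6),(205.3,224.6)),("dogR",(322.8,222.1),(312.6,255.6)),("dogM",(284.4,226.1),(352.8,259.6))):
    p,r=tri(a,b);print(n,p.round(4),round(r,4))
h=[.4636,-.302,.03];delta(h,.21+np.pi/2)
```

```text
head [ 0.4627 -0.298   0.0764] 0.0058
dogR [ 0.5158 -0.003   0.075 ] 0.005
dogM [0.5074 0.0914 0.0744] 0.0052
pos [ 0.1714 -0.6004  0.2217] tool x [-0.     0.002 -1.   ] z [ 0.274 -0.962 -0.002] F [ 0.2   0.25 -0.94] w 0.0871 t 0.1
turn 0.068 deg 3.9 shift mm [ 192.2  348.  -230.5]
```

>>> play_rows(rows="0.068 0 0 0 35 -23 0;0 0 0 0 35 -23 0;0 0 0 0 35 -23 0;0 0 0 0 35 -23 0;0 0 0 0 35 -23 0;0 0 0 0 35 -23 0;0 0 0 0 35 -23 0;0 0 0 0 35 -23 0", squeeze=45)

```text
time: 0.77
position: [0.4046, -0.3602, 0.2223]
tool_rot: [0.445, 0.55, -0.445, 0.549]
ft_force: [0.7, -0.5, 0.5]
grip_width: 0.0868
```

```bash
python3 -c "
from h import *
delta([.463,-.299,.03],.21+np.pi/2)"
```

```text
pos [ 0.4046 -0.3602  0.2223] tool x [-0.     0.001 -1.   ] z [ 0.208 -0.978 -0.001] F [ 0.66 -0.45  0.47] w 0.0868 t 0.77
turn -0.001 deg -0.0 shift mm [192.3  69.9 -47.5]
```

>>> play_rows(rows="0 0 0 0 35 -24 0;0 0 0 0 34 -23 0;0 0 0 30 0 0 0;0 0 0 35 0 0 0;0 0 0 20 0 0 0;0 0 0 0 0 0 0")

```text
time: 1.27
position: [0.4584, -0.2991, 0.1332]
tool_rot: [0.445, 0.554, -0.444, 0.546]
ft_force: [-0.6, 1.0, -0.9]
grip_width: 0.087
```

```bash
python3 -c "
from h import *
delta([.463,-.299,.03],.21+np.pi/2)
a=imaging.camera('top')[180:330,380:520];b=imaging.camera('scene')[150:280,140:280]
cv2.imwrite('pics/d.png',cv2.hconcat([cv2.resize(a,(400,420)),cv2.resize(b,(400,420))]))"
```

```text
pos [ 0.4584 -0.2991  0.1332] tool x [-0.008  0.007 -1.   ] z [ 0.209 -0.978 -0.009] F [-0.58  1.01 -0.85] w 0.087 t 1.27
turn 0.001 deg 0.1 shift mm [103.1   5.2   1.8]
```

View pics/d.png

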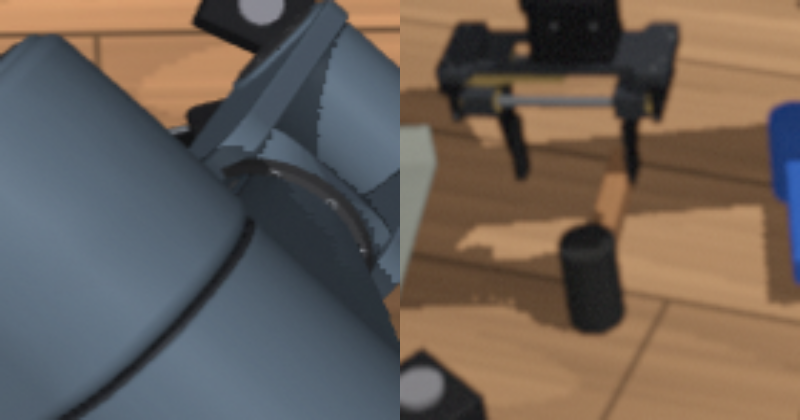

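>>> play_rows(rows="0 0 0 25 5 1 0;0 0 0 25 0 0 0;0 0 0 0 0 0 0;0 0 0 0 0 0 0")

```text
time: 1.7
position: [0.4659, -0.3026, 0.0882]
tool_rot: [0.445, 0.55, -0.445, 0.549]
ft_force: [0.0, -0.5, 0.6]
grip_width: 0.0872
```

```bash
python3 -c "
from h import *
delta([.463,-.299,.03],.21+np.pi/2)"
```

```text
pos [ 0.4659 -0.3026  0.0882] tool x [-0.  0. -1.] z [ 0.208 -0.978 -0.   ] F [ 0.01 -0.47  0.6 ] w 0.0872 t 1.7
turn -0.001 deg -0.0 shift mm [58.2 -2.1 -4.1]
```

>>> play_rows(rows="0 0 0 0 -2 -4 0;0 0 0 20 0 0 0;0 0 0 20 0 0 0;0 0 0 18 0 0 0;0 0 0 0 0 0 0;0 0 0 0 0 0 0.3;0 0 0 0 0 0 0.5;0 0 0 0 0 0 0.6")

```text
time: 2.37
position: [0.4641, -0.2996, 0.0314]
tool_rot: [0.445, 0.548, -0.445, 0.551]
ft_force: [-0.4, -0.0, 0.4]
grip_width: 0.0741
```

>>> play_rows(rows="0 0 0 0 0 0 0.8;0 0 0 0 0 0 0.8;0 0 0 0 0 0 0.8;0 0 0 0 0 0 0.8")

```text
time: 2.7
position: [0.4641, -0.2999, 0.0303]
tool_rot: [0.445, 0.548, -0.445, 0.551]
ft_force: [1.1, -1.5, 2.1]
grip_width: 0.0515
```

```bash
python3 -c "
from h import *
delta([.463,-.299,.03],.21+np.pi/2)
b=imaging.camera('scene')[170:270,150:280]
cv2.imwrite('pics/e.png',cv2.resize(b,None,fx=5,fy=5))"
```

```text
pos [ 0.4641 -0.2999  0.0303] tool x [ 0.002 -0.003 -1.   ] z [ 0.209 -0.978  0.003] F [ 1.15 -1.47  2.12] w 0.0515 t 2.7
turn 0.0 deg 0.0 shift mm [ 0.3 -0.9 -1.2]
```

View pics/e.png

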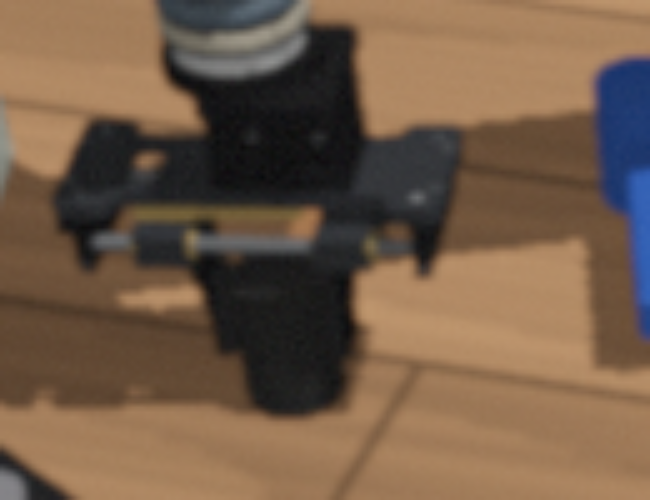

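>>> play_rows(rows="0 0 0 0 0 0 0.8;0 0 0 -15 0 0 0.8;0 0 0 -25 0 0 0.8;0 0 0 -35 0 0 0.8;0 0 0 -35 0 0 0.8;0 0 0 -20 0 0 0.8;0 0 0 0 0 0 0.8;0 0 0 0 0 0 0.8", squeeze=60)

```text
time: 3.42
position: [0.4626, -0.2979, 0.1591]
tool_rot: [0.445, 0.55, -0.445, 0.549]
ft_force: [-0.6, 0.0, -5.1]
grip_width: 0.0512
```

```bash
python3 -c "
from h import *
delta([.516,-.004,.155])
print(readout.get_obs()['moment'])
b=imaging.camera('scene')[130:260,150:300]
cv2.imwrite('pics/f.png',cv2.resize(b,None,fx=4,fy=4))"
```

```text
pos [ 0.4626 -0.2979  0.1591] tool x [-0.001  0.001 -1.   ] z [ 0.208 -0.978 -0.001] F [-0.56  0.05 -5.07] w 0.0512 t 3.42
turn 0 deg 0.0 shift mm [   4.4  113.4 -276.4]
[ 0.08257605 -0.00047789  0.0149918 ]
```

View pics/f.png

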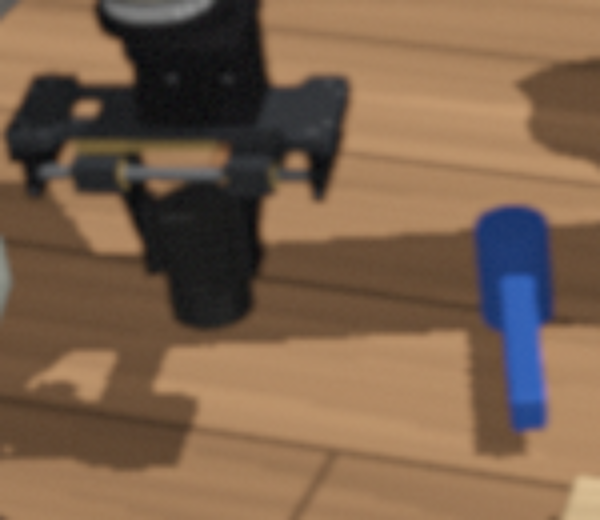

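>>> play_rows(rows="0 0 0 0 9 -22 0.8;0 0 0 0 14 -34 0.8;0 0 0 0 14 -34 0.8;0 0 0 0 14 -34 0.8;0 0 0 0 14 -34 0.8;0 0 0 0 14 -34 0.8;0 0 0 0 14 -34 0.8;0 0 0 0 12 -30 0.8")

```text
time: 4.13
position: [0.5101, -0.0235, 0.1565]
tool_rot: [0.444, 0.552, -0.446, 0.547]
ft_force: [0.4, 0.2, -4.7]
grip_width: 0.0513
```

>>> play_rows(rows="0 0 0 0 8 -20 0.8;0 0 0 0 0 0 0.8;0 0 0 0 0 0 0.8;0 0 0 0 0 0 0.8")

```text
time: 4.47
position: [0.5147, -0.0052, 0.1576]
tool_rot: [0.444, 0.551, -0.446, 0.548]
ft_force: [-0.4, -0.2, -4.1]
grip_width: 0.0514
```

```bash
python3 -c "
from h import *
delta([.516,-.004,.155])
b=imaging.camera('scene')[180:320,250:430]
cv2.imwrite('pics/g.png',cv2.resize(b,None,fx=4,fy=4))"
```

```text
pos [ 0.5147 -0.0052  0.1576] tool x [-0.004  0.001 -1.   ] z [ 0.209 -0.978 -0.001] F [-0.37 -0.17 -4.13] w 0.0514 t 4.47
turn 0 deg 0.0 shift mm [ 2.6  1.5 -0.9]
```

View pics/g.png

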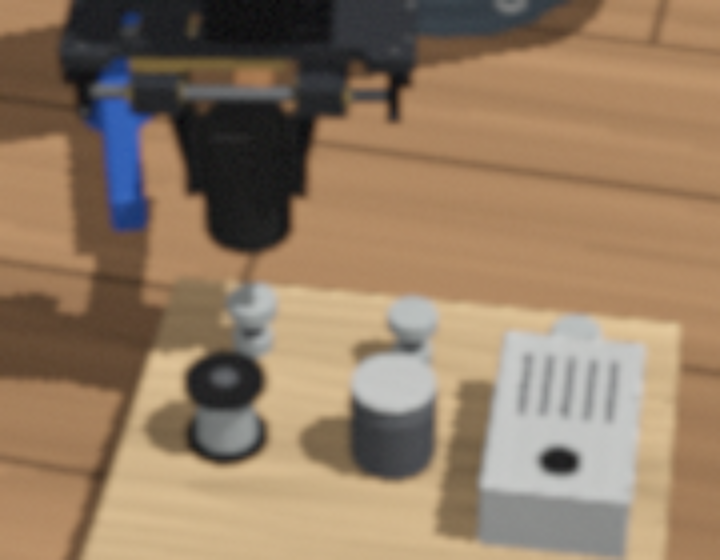

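>>> play_rows(rows="0 0 0 10 1 -1 0.8;0 0 0 15 0 0 0.8;0 0 0 10 0 0 0.8;0 0 0 8 0 0 0.8;0 0 0 4 0 0 0.8;0 0 0 0 0 0 0.8;0 0 0 0 0 0 0.8;0 0 0 0 0 0 0.8")

```text
time: 5.18
position: [0.5175, -0.0042, 0.1129]
tool_rot: [0.445, 0.549, -0.445, 0.55]
ft_force: [-0.9, -0.7, -5.5]
grip_width: 0.0508
```

>>> play_rows(rows="0 0 0 1 0 0 0.8;0 0 0 1 0 0 0.8;0 0 0 1 0 0 0.8;0 0 0 1 0 0 0.8;0 0 0 1 0 0 0.8;0 0 0 0 0 0 0.8;0 0 0 0 0 0 0.8")

```text
time: 5.77
position: [0.517, -0.004, 0.1076]
tool_rot: [0.445, 0.55, -0.445, 0.55]
ft_force: [-0.1, 1.0, -4.5]
grip_width: 0.0513
```

>>> play_rows(rows="0 0 0 1 0 0 0.8;0 0 0 1 0 0 0.8;0 0 0 1 0 0 0.8;0 0 0 1 0 0 0.8;0 0 0 0 0 0 0.8;0 0 0 0 0 0 0.8")

```text
time: 6.27
position: [0.517, -0.004, 0.1035]
tool_rot: [0.445, 0.55, -0.445, 0.55]
ft_force: [-0.1, -0.0, -3.9]
grip_width: 0.0512
```

>>> play_rows(rows="0 0 0 1 0 0 0.8;0 0 0 1 0 0 0.8;0 0 0 1 0 0 0.8;0 0 0 1 0 0 0.8;0 0 0 0 0 0 0.8;0 0 0 0 0 0 0.8")

```text
time: 6.77
position: [0.517, -0.004, 0.0994]
tool_rot: [0.445, 0.55, -0.445, 0.55]
ft_force: [0.6, 0.4, -4.1]
grip_width: 0.0513
```

>>> play_rows(rows="0 0 0 1 0 0 0.8;0 0 0 1 0 0 0.8;0 0 0 1 0 0 0.8;0 0 0 0 0 0 0.8;0 0 0 0 0 0 0.8")

```text
time: 7.18
position: [0.517, -0.004, 0.0965]
tool_rot: [0.445, 0.55, -0.445, 0.55]
ft_force: [0.5, -0.5, -4.1]
grip_width: 0.0512
```

```bash
python3 -c "
from h import *
delta([.516,-.004,.1])
b=imaging.camera('scene')[200:310,250:390]
cv2.imwrite('pics/i.png',cv2.resize(b,None,fx=5,fy=5,interpolation=cv2.INTER_CUBIC))"
```

```text
pos [ 0.517  -0.004   0.0965] tool x [ 0.  0. -1.] z [ 0.208 -0.978 -0.   ] F [ 0.49 -0.49 -4.15] w 0.0512 t 7.18
turn 0 deg 0.0 shift mm [-3.5 -1.  -0.2]
```

View pics/i.png

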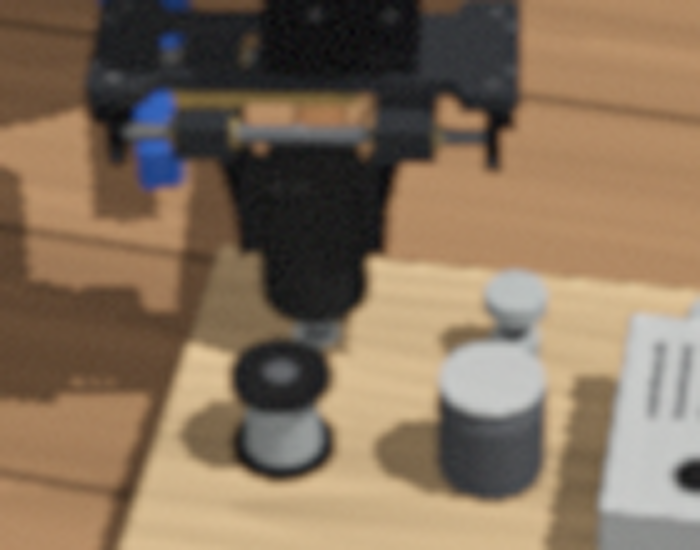

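```bash
python3 -c "
from h import *
P=lambda *p:proj('scene',np.array(p)).round(1)
d=np.array([.758,.217]);d/=np.linalg.norm(d)
for z in(.0665,.075,.08):print('face front edge z',z,P(.517+.026*d[0],-.004+.026*d[1],z))
for z in(.075,.063,.066,.04):print('dog front edge z',z,P(.516+.015*d[0],-.004+.015*d[1],z))
print('peg base', P(.516+.012*d[0],-.004+.012*d[1],.04))
a=cv2.imread('pics/scene0.png');b=imaging.camera('scene')
for im in(a,b):print(im[248:276,313].tolist())
print(readout.get_obs()['ft_force'],readout.get_obs()['joint_torque'].round(1))
"
```

```text
face front edge z 0.0665 [311.1 265.8]
face front edge z 0.075 [311. 263.]
face front edge z 0.08 [311.  261.3]
dog front edge z 0.075 [311.1 259.6]
dog front edge z 0.063 [311.3 263.6]
dog front edge z 0.066 [311.2 262.6]
dog front edge z 0.04 [311.5 271. ]
peg base [311.5 270.2]
[[82, 117, 154], [95, 124, 157], [136, 148, 163], [174, 177, 176], [185, 186, 182], [183, 184, 180], [183, 185, 181], [185, 185, 182], [183, 184, 181], [182, 183, 180], [169, 171, 167], [149, 150, 146], [136, 137, 134], [122, 122, 120], [86, 85, 85], [74, 74, 72], [112, 113, 110], [141, 141, 139], [139, 140, 136], [129, 130, 126], [117, 119, 117], [91, 96, 99], [59, 68, 75], [39, 42, 47], [33, 32, 33], [34, 31, 31], [32, 30, 29], [36, 34, 34]]
[[26, 29, 28], [25, 26, 25], [28, 30, 28], [28, 27, 29], [31, 34, 34], [27, 27, 29], [31, 33, 33], [33, 33, 32], [32, 32, 34], [34, 34, 36], [31, 32, 32], [32, 35, 34], [33, 33, 35], [33, 31, 34], [33, 35, 34], [35, 34, 35], [58, 58, 57], [78, 78, 75], [74, 73, 70], [76, 76, 73], [86, 86, 85], [72, 76, 77], [49, 53, 57], [37, 40, 40], [35, 33, 33], [33, 32, 29], [36, 35, 34], [36, 36, 36]]
[ 0.06267195  0.03916763 -3.35938923] [ -0.3 -40.6 -10.8  -0.1   0.   -0. ]
```

>>> play_rows(rows="0 0 0 1 0 0 0.8;0 0 0 1 0 0 0.8;0 0 0 1 0 0 0.8;0 0 0 0 0 0 0.8;0 0 0 0 0 0 0.8")

```text
time: 7.7
position: [0.517, -0.004, 0.0935]
tool_rot: [0.445, 0.55, -0.445, 0.55]
ft_force: [0.2, 1.0, -4.3]
grip_width: 0.0514
```

```bash
python3 -c "
from h import *
P=lambda *p:proj('scene',np.array(p)).round(1)
d=np.array([.758,.217]);d/=np.linalg.norm(d)
for z in(.129,.137):print(z,P(.4626+.026*d[0],-.298+.026*d[1],z))
f=cv2.imread('pics/f.png')[::4,::4];print('f col',f[70:88,52].sum(1))
b=imaging.camera('scene');print(b[260:274,313].sum(1),b[260:274,310].sum(1))
print(readout.get_obs()['ft_force'],readout.get_obs()['position'])
"
```

```text
0.129 [199.7 213.3]
0.137 [199.2 210.6]
f col [ 81  89  90  87  96  97  93  99  99  99  97 104 149 208 236 261 317 384]
[ 92  97 102  91 115 171 235 230 235 204 149 109 106 106] [ 88  81  87  82 122 185 258 251 188 125 104 100 125 129]
[-0.6612008   0.72738485 -4.02643177] [ 0.51698618 -0.0040195   0.09348087]
```

>>> play_rows(rows="0 0 0 1 0 0 0.8;0 0 0 1 0 0 0.8")

```text
time: 7.92
position: [0.517, -0.004, 0.0916]
tool_rot: [0.445, 0.55, -0.445, 0.55]
ft_force: [0.8, 0.5, -2.6]
grip_width: 0.0511
```

>>> play_rows(rows="0 0 0 1 0 0 0.8")

```text
time: 8.0
position: [0.517, -0.004, 0.0905]
tool_rot: [0.445, 0.55, -0.445, 0.55]
ft_force: [-0.8, 0.0, -2.0]
grip_width: 0.0514
```

```bash
python3 -c "
from h import *
for i in range(4):
    b=imaging.camera('scene');o=readout.get_obs();print(o['ft_force'].round(2),o['position'][2].round(4),o['joint_torque'].round(2),o['moment'].round(3))
print(b[258:274,313].sum(1))
cv2.imwrite('pics/j.png',cv2.resize(b[235:285,280:380],None,fx=8,fy=8,interpolation=cv2.INTER_CUBIC))
"
```

```text
[ 1.28  1.89 -3.55] 0.0903 [ -0.3  -40.8  -10.28  -0.15   0.12  -0.  ] [ 0.155 -0.166  0.019]
[ 0.38  0.45 -2.37] 0.0904 [ -0.33 -40.53 -10.33  -0.14   0.05  -0.  ] [ 0.154 -0.14   0.033]
[ 0.82  0.37 -2.98] 0.0904 [ -0.33 -40.62 -10.36  -0.14   0.06  -0.  ] [ 0.213 -0.128  0.028]
[ 0.13  0.86 -4.04] 0.0905 [ -0.33 -40.69 -10.38  -0.14   0.07  -0.  ] [ 0.15  -0.177 -0.011]
[ 94  93  98  92 100 101  94 107 168 247 253 207 149 111 101 102]
```

View pics/j.png

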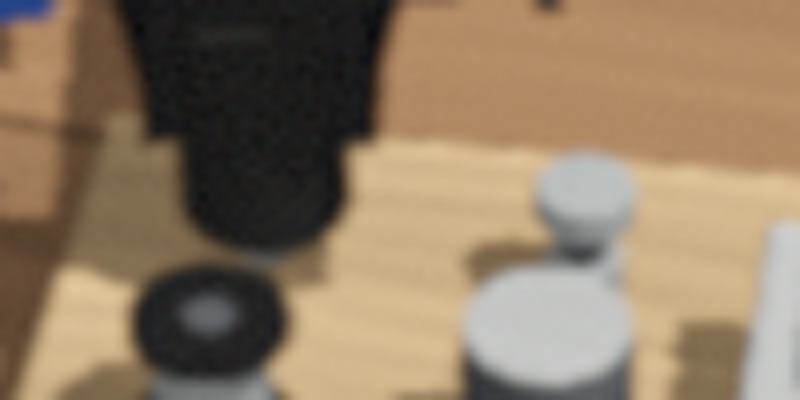

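>>> play_rows(rows="0 0 0 1 0 0 0.8;0 0 0 1 0 0 0.8;0 0 0 1 0 0 0.8")

```text
time: 8.45
position: [0.5171, -0.004, 0.0879]
tool_rot: [0.445, 0.55, -0.445, 0.55]
ft_force: [-0.2, 0.2, 3.0]
grip_width: 0.0512
```

>>> play_rows(rows="0 0 0 1 0 0 0.8;0 0 0 1 0 0 0.8")

```text
time: 8.62
position: [0.5171, -0.004, 0.0864]
tool_rot: [0.445, 0.549, -0.445, 0.55]
ft_force: [-2.5, 1.7, 9.9]
grip_width: 0.0512
```

>>> play_rows(rows="0 0 0 0 0 0 0.8;0 0 0 0 0 0 0.8;0 0 0 0 0 0 0.8;0 0 0 0 0 0 0.8")

```text
time: 8.95
position: [0.5171, -0.004, 0.0867]
tool_rot: [0.445, 0.549, -0.445, 0.55]
ft_force: [-2.0, 0.5, 8.7]
grip_width: 0.0514
```

>>> play_rows(rows="0 0 0 -15 0 0 0.8;0 0 0 -25 0 0 0.8;0 0 0 -25 0 0 0.8;0 0 0 0 0 0 0.8;0 0 0 0 0 0 0.8;0 0 0 0 0 0 0.8")

```text
time: 9.45
position: [0.5158, -0.0039, 0.1493]
tool_rot: [0.444, 0.55, -0.445, 0.549]
ft_force: [-1.2, -0.5, -5.9]
grip_width: 0.0515
```

```bash
python3 -c "
from h import *
delta([.5075,.0905,.152])
"
```

```text
pos [ 0.5158 -0.0039  0.1493] tool x [-0.003  0.    -1.   ] z [ 0.208 -0.978 -0.001] F [-1.17 -0.48 -5.87] w 0.0515 t 9.45
turn 0 deg 0.0 shift mm [ -2.6  11.6 -94. ]
```

>>> play_rows(rows="0 0 0 0 3 -20 0.8;0 0 0 0 4 -30 0.8;0 0 0 0 4 -28 0.8;0 0 0 0 1 -16 0.8;0 0 0 0 0 0 0.8;0 0 0 0 0 0 0.8;0 0 0 0 0 0 0.8")

```text
time: 10.03
position: [0.5084, 0.09, 0.1492]
tool_rot: [0.444, 0.55, -0.445, 0.549]
ft_force: [-0.6, 0.3, -5.3]
grip_width: 0.0511
```

>>> play_rows(rows="0 0 0 10 0 0 0.8;0 0 0 12 0 0 0.8;0 0 0 10 0 0 0.8;0 0 0 5 0 0 0.8;0 0 0 3 0 0 0.8;0 0 0 0 0 0 0.8;0 0 0 0 0 0 0.8")

```text
time: 10.62
position: [0.5093, 0.0902, 0.1104]
tool_rot: [0.445, 0.55, -0.445, 0.55]
ft_force: [0.3, -0.1, -4.7]
grip_width: 0.0513
```

>>> play_rows(rows="0 0 0 1 0 0 0.8;0 0 0 1 0 0 0.8;0 0 0 1 0 0 0.8;0 0 0 1 0 0 0.8;0 0 0 1 0 0 0.8;0 0 0 1 0 0 0.8;0 0 0 1 0 0 0.8")

```text
time: 11.2
position: [0.5096, 0.0905, 0.104]
tool_rot: [0.445, 0.549, -0.445, 0.55]
ft_force: [-0.5, 0.9, -0.1]
grip_width: 0.0513
```

>>> play_rows(rows="0 0 0 1 0 0 0.8;0 0 0 1 0 0 0.8;0 0 0 1 0 0 0.8;0 0 0 1 0 0 0.8;0 0 0 1 0 0 0.8")

```text
time: 11.62
position: [0.5095, 0.0904, 0.0985]
tool_rot: [0.445, 0.549, -0.445, 0.55]
ft_force: [1.5, 0.1, 0.3]
grip_width: 0.0512
```

>>> play_rows(rows="0 0 0 1 0 0 0.8;0 0 0 1 0 0 0.8;0 0 0 1 0 0 0.8")

```text
time: 11.87
position: [0.5095, 0.0904, 0.0955]
tool_rot: [0.445, 0.549, -0.445, 0.55]
ft_force: [0.3, 0.6, 0.1]
grip_width: 0.0513
```

>>> play_rows(rows="0 0 0 1 0 0 0.8;0 0 0 1 0 0 0.8")

```text
time: 12.03
position: [0.5095, 0.0904, 0.0935]
tool_rot: [0.445, 0.549, -0.445, 0.55]
ft_force: [0.7, 0.7, -0.9]
grip_width: 0.0515
```

>>> play_rows(rows="0 0 0 1 0 0 0.8;0 0 0 1 0 0 0.8;0 0 0 1 0 0 0.8")

```text
time: 12.28
position: [0.5094, 0.0904, 0.0905]
tool_rot: [0.445, 0.549, -0.445, 0.55]
ft_force: [1.6, 1.5, -0.5]
grip_width: 0.0513
```

>>> play_rows(rows="0 0 0 1 0 0 0.8;0 0 0 1 0 0 0.8;0 0 0 1 0 0 0.8")

```text
time: 12.53
position: [0.5095, 0.0904, 0.0875]
tool_rot: [0.445, 0.549, -0.445, 0.55]
ft_force: [1.9, 0.3, 1.1]
grip_width: 0.0514
```

>>> play_rows(rows="0 0 0 1 0 0 0.8;0 0 0 1 0 0 0.8")

```text
time: 12.7
position: [0.5094, 0.0904, 0.0855]
tool_rot: [0.445, 0.549, -0.445, 0.55]
ft_force: [1.6, 0.4, -0.3]
grip_width: 0.0513
```

>>> play_rows(rows="0 0 0 1 0 0 0.8;0 0 0 1 0 0 0.8;0 0 0 1 0 0 0.8")

```text
time: 12.95
position: [0.5094, 0.0904, 0.0825]
tool_rot: [0.445, 0.549, -0.445, 0.55]
ft_force: [2.0, 1.4, -0.0]
grip_width: 0.0513
```

>>> play_rows(rows="0 0 0 1 0 0 0.8;0 0 0 1 0 0 0.8;0 0 0 1 0 0 0.8")

```text
time: 13.2
position: [0.5094, 0.0904, 0.0797]
tool_rot: [0.445, 0.549, -0.445, 0.55]
ft_force: [1.7, 1.0, 4.6]
grip_width: 0.051
```

>>> play_rows(rows="0 0 0 1 0 0 0.8;0 0 0 0.5 0 0 0.8;0 0 0 0 0 0 0.8")

```text
time: 13.45
position: [0.5095, 0.0904, 0.0788]
tool_rot: [0.445, 0.549, -0.445, 0.55]
ft_force: [2.1, 0.8, 7.1]
grip_width: 0.0514
```

>>> play_rows(rows="0 0 0 0 0 0 0.8;0 0 0 0 0 0 0.8;0 0 0 0 0 0 0.8")

```text
time: 13.7
position: [0.5095, 0.0904, 0.0789]
tool_rot: [0.445, 0.549, -0.445, 0.55]
ft_force: [1.1, 0.3, 7.9]
grip_width: 0.0513
```

>>> play_rows(rows="0 0 0 -15 0 0 0.8;0 0 0 -30 0 0 0.8;0 0 0 -30 0 0 0.8;0 0 0 -10 0 0 0.8;0 0 0 0 0 0 0.8;0 0 0 0 0 0 0.8")

```text
time: 14.2
position: [0.5076, 0.0904, 0.162]
tool_rot: [0.444, 0.55, -0.446, 0.549]
ft_force: [-0.1, -0.4, -5.5]
grip_width: 0.051
```

```bash
python3 -c "
from h import *
delta([.463,-.299,.16])
"
```

```text
pos [0.5076 0.0904 0.162 ] tool x [-0.003 -0.    -1.   ] z [ 0.208 -0.978 -0.001] F [-0.07 -0.37 -5.5 ] w 0.051 t 14.2
turn 0 deg 0.0 shift mm [   2.2 -124.7  371.6]
```

>>> play_rows(rows="0 0 0 0 -7 22 0.8;0 0 0 0 -11 33 0.8;0 0 0 0 -12 36 0.8;0 0 0 0 -12 36 0.8;0 0 0 0 -12 36 0.8;0 0 0 0 -12 36 0.8;0 0 0 0 -12 36 0.8;0 0 0 0 -12 36 0.8")

```text
time: 14.87
position: [0.4749, -0.1938, 0.1603]
tool_rot: [0.445, 0.552, -0.445, 0.547]
ft_force: [0.5, 0.2, -5.2]
grip_width: 0.051
```

>>> play_rows(rows="0 0 0 0 -12 36 0.8;0 0 0 0 -12 33 0.8;0 0 0 0 -10 22 0.8;0 0 0 0 -7 10 0.8;0 0 0 0 0 0 0.8;0 0 0 0 0 0 0.8;0 0 0 0 0 0 0.8")

```text
time: 15.45
position: [0.4573, -0.2984, 0.1614]
tool_rot: [0.445, 0.551, -0.444, 0.548]
ft_force: [-0.4, 0.6, -5.4]
grip_width: 0.051
```

```bash
python3 -c "
from h import *
delta([.463,-.299,.04])
"
```

```text
pos [ 0.4573 -0.2984  0.1614] tool x [-0.003  0.004 -1.   ] z [ 0.209 -0.978 -0.005] F [-0.36  0.56 -5.37] w 0.051 t 15.45
turn 0 deg 0.0 shift mm [121.4   5.7   2.3]
```

>>> play_rows(rows="0 0 0 20 0 0 0.8;0 0 0 30 0 0 0.8;0 0 0 30 0 0 0.8;0 0 0 20 0 0 0.8;0 0 0 12 0 0 0.8;0 0 0 4 0 0 0.8;0 0 0 0 0 0 0.8;0 0 0 0 0 0 0.8")

```text
time: 16.12
position: [0.459, -0.3, 0.0474]
tool_rot: [0.445, 0.55, -0.444, 0.55]
ft_force: [0.7, 0.9, -4.2]
grip_width: 0.0512
```

>>> play_rows(rows="0 0 0 3 0 0 0.8;0 0 0 3 0 0 0.8;0 0 0 1 0 0 0.8;0 0 0 0 0 0 0.8;0 0 0 0 0 0 0.8")

```text
time: 16.53
position: [0.4585, -0.3009, 0.0403]
tool_rot: [0.445, 0.549, -0.445, 0.55]
ft_force: [0.6, 0.5, -4.8]
grip_width: 0.0512
```

>>> play_rows(rows="0 0 0 2 0 0 0.8;0 0 0 2 0 0 0.8;0 0 0 2 0 0 0.8;0 0 0 1 0 0 0.8;0 0 0 0 0 0 0.8;0 0 0 0 0 0 0.8")

```text
time: 17.03
position: [0.4584, -0.3007, 0.0329]
tool_rot: [0.445, 0.55, -0.445, 0.549]
ft_force: [-0.3, -0.7, -5.6]
grip_width: 0.051
```

>>> play_rows(rows="0 0 0 1 0 0 0.8;0 0 0 1 0 0 0.8;0 0 0 0 0 0 0.8")

```text
time: 17.28
position: [0.4584, -0.3006, 0.0309]
tool_rot: [0.445, 0.55, -0.445, 0.55]
ft_force: [0.3, 0.6, -4.7]
grip_width: 0.051
```

>>> play_rows(rows="0 0 0 0.5 0 0 0.8;0 0 0 0.5 0 0 0.8;0 0 0 0 0 0 0.8")

```text
time: 17.53
position: [0.4585, -0.3007, 0.0303]
tool_rot: [0.445, 0.55, -0.445, 0.55]
ft_force: [0.8, -0.6, -3.0]
grip_width: 0.0509
```

>>> play_rows(rows="0 0 0 0.5 0 0 0.8;0 0 0 0.5 0 0 0.8;0 0 0 0 0 0 0.8")

```text
time: 17.78
position: [0.4586, -0.3007, 0.0302]
tool_rot: [0.445, 0.549, -0.445, 0.55]
ft_force: [-0.9, 1.8, 6.0]
grip_width: 0.0509
```

>>> play_rows(rows="0 0 0 -0.7 0 0 0.8;0 0 0 0 0 0 0.35;0 0 0 0 0 0 0.25;0 0 0 0 0 0 0.1;0 0 0 0 0 0 0;0 0 0 0 0 0 0;0 0 0 0 0 0 0;0 0 0 0 0 0 0")

```text
time: 18.45
position: [0.4585, -0.3007, 0.0297]
tool_rot: [0.445, 0.55, -0.445, 0.55]
ft_force: [0.1, -0.3, -0.3]
grip_width: 0.0844
```

>>> play_rows(rows="0 0 0 -10 0 0 0;0 0 0 -20 0 0 0;0 0 0 -30 0 0 0;0 0 0 -35 0 0 0;0 0 0 -35 0 0 0;0 0 0 -20 0 0 0;0 0 0 0 0 0 0")

```text
time: 19.03
position: [0.461, -0.3029, 0.1855]
tool_rot: [0.444, 0.546, -0.445, 0.554]
ft_force: [0.5, 0.0, 0.4]
grip_width: 0.087
```

>>> play_rows(rows="0 0 0 0 -25 16 0;0 0 0 0 -33 22 0;0 0 0 0 -33 22 0;0 0 0 0 -33 22 0;0 0 0 0 -33 22 0;0 0 0 0 -33 22 0;0 0 0 0 -20 12 0;0 0 0 0 0 0 0")

```text
time: 19.7
position: [0.2783, -0.4833, 0.1795]
tool_rot: [0.446, 0.548, -0.447, 0.549]
ft_force: [0.7, -0.7, 0.8]
grip_width: 0.087
```

```bash
python3 -c "
from h import *
t=imaging.camera('top');s=imaging.camera('scene')
delta([.2,-.5,.2])
a=cv2.resize(t[140:320,200:500],None,fx=2.6,fy=2.6,interpolation=cv2.INTER_CUBIC)[:, :780]
b=np.zeros((130,780,3),np.uint8)
b1=cv2.resize(s[195:265,180:220],None,fx=1.85,fy=1.85);b2=cv2.resize(s[240:310,270:420],None,fx=1.85,fy=1.85)
b[:b1.shape[0],:b1.shape[1]]=b1[:130];b[:b2.shape[0],200:200+b2.shape[1]]=b2[:130]
cv2.imwrite('pics/z.png',cv2.vconcat([a,b]));cv2.imwrite('pics/ft.png',t);cv2.imwrite('pics/fs.png',s)
t0=cv2.imread('pics/top0.png')
for n,(x,y,w,h) in dict(casing=(222,168,44,60),spool=(307,178,24,26),tin=(270,182,24,24),flux=(392,152,28,26),meter=(445,140,60,65),sd=(150,245,40,80),stopdog=(238,224,16,15)).items():
    print(n,cv2.absdiff(t[y:y+h,x:x+w],t0[y:y+h,x:x+w]).mean().round(2))
"
```

```text
pos [ 0.2808 -0.4793  0.1792] tool x [-0.     0.002 -1.   ] z [ 0.206 -0.979 -0.002] F [0.43 0.74 0.08] w 0.0869 t 19.8
turn 0 deg 0.0 shift mm [-20.8 -83.4   3.6]
casing 2.37
spool 1.75
tin 2.23
flux 2.03
meter 1.9
sd 2.03
stopdog 2.33
```

View pics/z.png

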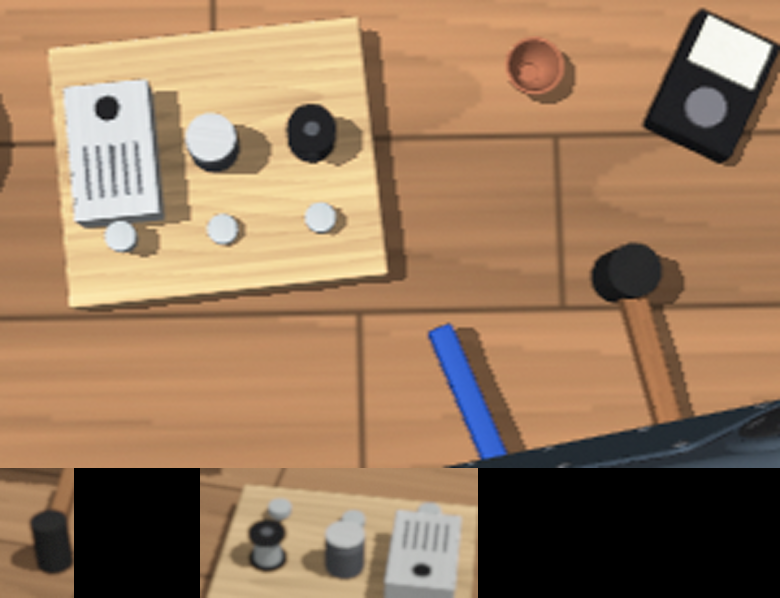

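The mallet stands upright at about (444,241) and is released. Both dogs are down, and the casing, tin, spool and stop dog look unchanged.

```bash
python3 -c "
from rig import robot
print(robot.hand_in())"
```

```text
the job is handed in; nothing more can be done
None
```

I knocked the two free dogs home with the black mallet, left the casing's dog standing, put the mallet back upright beside the board, and handed the job in. It gave no verdict.

- **Grip:** I held the mallet by its head, so the pressing force went straight down through it.
- **Right-hand (−y) dog:** it moved against about 2 to 3 N. The force then rose by about 4.5 N/mm, and I stopped at about 14 N. The force stayed while I held still, so it is on the bottom, with its top about 20 mm above the board.
- **Middle dog:** it moved against about 5 N, then bottomed, and I stopped at about 12.5 N, which also stayed. Its top is about 12 mm above the board.
- **Caps:** both forces are well under the 25 N the caps bear. Both dog heights fit the 3 to 21 mm range given for home.
- **Last checks:** comparing the first and last top pictures showed only image noise at the casing, its dog, tin, spool, meter, flux pot and screwdriver. The last picture shows the mallet upright and released. The clock stood at 19.8 s, and the wrist force was near zero.

**Disagreements:** the two cameras differed by about 5 mm when locating the same points, which was harmless for a 52 mm face on a 30 mm cap. The first dog gave almost no force reading at first, because its light grip relaxed whenever I paused, so I took the later readings while the arm was still moving. I did not measure the final dog heights again from the pictures; they come from the arm's height and the force.

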